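# Find the pump toggle left off by feel and tally it

### The job

One of the three sample-pump toggles hidden under the canopy along the open side of the switch box has been left off. Feel for it with the fingertips, throw that one fully over to on (to the left as you face the box's open side) without forcing any toggle, leave the other two on, and put the steel tally into the cell of the tray on top that has the same place in the row (left, middle or right, facing that side) as the toggle you found off. Do not knock the beaker, jar, brass fitting or can about.

Things in the scene. Friction and masses are not known exactly. Their poses are not given: they have to be found in the camera images.
- box: low grey steel switch box fixed to the bench, 180 mm deep (x), 400 mm wide (y), 92 mm high. Origin at the centre of its underside; its long open front faces sideways (about -y of the robot). Its x points inwards from that front, its y to the left as one faces the front (so towards the robot), z up; left and right below are meant so. Nothing reports which toggle is off
- canopy_edge (a point): middle of the lower front edge of the canopy, 82 mm above the bench; axes as the box's. The canopy is 10 mm thick (top at 92 mm) and roofs a recess 44 mm deep (x), open to the front only, from 12 to 82 mm above the bench. The recess runs undivided through all three bays between end walls 6 mm thick whose outsides are at y = +-200 mm
- recess_back (a point): middle of the recess's back face, 47 mm above the bench; axes as the box's. Each bay has one black toggle hinged here: an upright paddle 40 mm tall (27 to 67 mm above the bench), 8 mm thick, reaching 38 mm forward. Thrown right (-y) is off, left (+y) is on: it leans 0.5 rad either way of straight forward, its end 18 mm to the side of its hinge, and meets a hard stop there
- hinge_line (a point): back face at the middle bay, 67 mm above the bench. A toggle stays where left and turns stiffly: 3 to 8 N of push moves it; about 12 N is enough to tell the stop, over 25 N breaks it. One is off (up to 0.15 rad short of its off stop); two are on (within 0.03 rad of the stop). Each upright hinge is up to 6 mm left or right of its bay's centre, unreported
- tray (a point): centre underneath the aluminium tray that is fixed on top of the box, 68 mm along x, 170 mm along y, 18 mm high, its front wall 91 mm behind the canopy's front edge; three cells in a row along y
- bay_right (a point): centre of the right (-y) bay's opening, in the plane of the canopy's front edge, 47 mm above the bench. Axes as the box's
- bay_mid (a point): centre of the middle bay's opening, in the plane of the canopy's front edge, 47 mm above the bench. Axes as the box's. The bays are 115 mm apart; this one is 25 mm to the left of the box's middle. Where toggles have names, ta is the one that starts off, in whichever bay (hinged on its mount ta_seat), and tb and tc are the other two
- bay_left (a point): centre of the left (+y) bay's opening, in the plane of the canopy's front edge, 47 mm above the bench. Axes as the box's
- cell_right (a point): centre of the floor of the right (-y) cell of the tray on top of the box, 96 mm above the bench. Each cell is 60 mm along the box's x and 50 mm along its y inside, between walls that rise 14 mm above this floor and are 4 mm thick. Axes as the box's
- cell_mid (a point): centre of the floor of the middle cell of the tray on top of the box, 96 mm above the bench. Each cell is 60 mm along the box's x and 50 mm along its y inside, between walls that rise 14 mm above this floor and are 4 mm thick. Axes as the box's
- cell_left (a point): centre of the floor of the left (+y) cell of the tray on top of the box, 96 mm above the bench. Each cell is 60 mm along the box's x and 50 mm along its y inside, between walls that rise 14 mm above this floor and are 4 mm thick. Axes as the box's
- tally_mid (a point): the tally: a plain upright turned steel cylinder, 24 mm across and 40 mm tall, about 90 g, standing loose on the bench behind the box. This point is its centre, half-way up; its z is its axis
- beaker: glass beaker, 70 mm wide, 90 mm tall, standing loose near the tally; a bystander. Origin at the centre of its underside
- jar: closed jar, 60 mm wide, 75 mm tall; a bystander. Origin at the centre of its underside
- nut: brass fitting, 32 mm wide foot with a narrower 18 mm neck, 30 mm tall; a bystander, not the tally. Origin at the centre of its underside
- can: open steel can, 90 mm wide, 100 mm tall; a bystander. Origin at the centre of its underside

How it is judged (in metres and radians):
At the end, for the whole second after the job is handed in: all three toggles stand within 0.1 rad of their on stops (over 0.9 of the 1.0 rad throw), and the tally rests in the cell of the same place in the row as the toggle that was off: its centre between that cell's walls and no more than 28 mm above the cell's floor (value of joint each of ta, tb, tc above 0.9 rad and x of tally_mid in the frame of box between 0.006 and 0.064 m and z of tally_mid in the frame of box between 0.1 and 0.124 m and ((y of ta_seat in the frame of box between -0.12 and -0.06 m and y of tally_mid in the frame of box between -0.078 and -0.03 m) or (y of ta_seat in the frame of box between -0.005 and 0.055 m and y of tally_mid in the frame of box between -0.024 and 0.024 m) or (y of ta_seat in the frame of box between 0.11 and 0.17 m and y of tally_mid in the frame of box between 0.03 and 0.078 m)) and linear speed of tally below 0.02 m/s); the robot touches nothing.
It fails at once if a toggle that was on is pulled back towards off (value of joint any of tb, tc below 0.8 rad).
It fails at once if a toggle is forced: pushed with more than 25 N (contact force between any of ta, tb, tc and the fingers above 25 N or contact force between any of ta, tb, tc and the arm above 25 N).
It fails at once if the beaker, jar, brass fitting or can is knocked more than 40 mm from its place or over (distance of any of beaker, jar, nut, can from where it was at the start of the episode above 0.04 m or angle between any of beaker, jar, nut, can's own z axis and vertical above 0.5 rad).
It also fails if it takes over 72 s, if anything falls off the work surface, if the arm or the gripper's body presses on something with over 40 N, if the wrist force passes 120 N, or if a joint passes its speed limit or range.

### The arm

A 6-joint arm with a two-finger parallel gripper is mounted at the origin on the work surface. World frame = base frame: x ahead of the robot, y to its left, z up, the work surface at z = 0. Lengths are in m, angles in degrees, forces in N, time in s.
With the tool pointing down it reaches from about 0.375 to 0.9 m from the base axis. Payload 3.1 kg.
Tool frame: the origin (TCP) lies at the very end of the fingers, on their centre line; the grasp point (between the pads) lies 19 mm behind it (grasp_offset is the distance from the TCP to the grasp point, in m); z points along the fingers, y is the direction in which the jaws open and shut (so a half turn about z gives the same grasp; the last joint's range is limited). The gripper opens to 87 mm and grips with 3 to 60 N. Pads are 19 mm wide; open, the fingers measure 117 mm over their backs; the gripper's body (75 mm by 190 mm) begins 51 mm behind the grasp point.
Start: joints at [-76.576, 30.224, 82.088, -0, 67.689, -10.227], TCP at [0.251, -0.572, 0.223] pointing down, gripper open.
Joint ranges: [-176.69, 176.69], [-43.24, 126.21], [12.49, 139.97], [-82, 262], [0, 151.66], [-163.58, 163.58]. Speed limits (degrees/s): [159.86, 159.86, 180, 180, 180, 180].

### API

Orientations are given as a 3x3 rotation matrix whose columns are the frame's x, y, z axes.
In Python, from rig import * gives the robot as it stands. The module is installed in compiled form; this text tells all that it offers.
- The arm moves only by the tool play_rows, never from a script. Its argument "plan" is a list that holds one entry, the list of rows, each a list of 7 numbers: the shift along the world's x, y, z each as a share of 5 cm, from -1 to 1, then the turn, a rotation vector about the world's x, y, z each as a share of pi rad, from -1 to 1, then the gripper's target within -1 to 1 (fully open at 1, half-way at 0, shut at -1). A call has 1 to 12 rows; each row shifts and turns the commanded pose from where the row before left it; what a row does not reach is not made up. A row lasts 1/10 s, in which the tool goes at most 50 mm and 8.59 degrees, less where a joint would pass 70% of its speed; a pose out of reach is approached as far as the arm can. A call with a number of a shift or a turn outside -1 to 1 is refused whole. A call with a gripper value outside its range is refused whole. The fingers move at their own pace and stop on an object; the grip force is fixed at half the most. Time passes only in rows, so rows that do not move let the fingers close. It gives the time, the measured TCP pose, the force and the opening at its end, in the units of the state.
- read_state(): the state, without advancing time (a new reading comes with each control period).
- capture(name): name is "side" or "top"; returns the picture (384x512x3 uint8, red, green, blue); there is no depth.
- camera_params(name): a dict with "intrinsics" (3x3 intrinsics, pixels), "R" (3x3) and "t" (3): a world point X has camera coordinates R X + t. Camera axes: x right, y down, z forward; pixel columns grow to the right and rows downward; lengths in m; the calibration is good to about 2 mm. A picture is of the moment at which its call begins. camera_params takes no time and is no camera call.
- hand_in(): hands the job in, once; it reports no verdict.
The state is a dict: "time_s": time; "joint_positions": joint angles; "qvel": joint speeds; "tau": joint torques, N m; "position": TCP position; "tcp_rot": TCP orientation; "force": force on the tool from outside, world axes, zero at the start; "moment": the same for the moment, N m; "opening": opening from 0.0 (shut) to 1.0 (fully open).
Only numpy, scipy, OpenCV 4.12 (cv2) and the standard library are available. Lean on these libraries where they do the work, as an engineer would, in place of code of your own. Each camera call takes 0.05 s, during which the arm holds its last target. There are 200 camera calls.

## Working session

There is one attempt and no reset: what is moved stays moved. The work goes in short steps, Python scripts to look and compute and a tool call to move; the robot and the scene stay as the last step left them, time stands still between calls to the robot, and variables do not carry over. Pictures are saved under pics/ and viewed, about 8 in all and at most 12, crops included, and the job is handed in when it is done.

Besides the shell and the picture viewer there is one more tool, called after "Emit:" as name(argument=value, ...), one argument or row to a line, values as JSON. play_rows: Moves the arm, as the interface text tells. Its arguments: {"type":"object","properties":{"plan":{"type":"array"}},"required":["plan"]}

```bash
mkdir -p pics; python3 - <<'E'
from rig import *
import cv2
s=read_state();print(s)
for n in("side","top"):
    p=camera_params(n);print(n,p)
    print(-p["R"].T@p["t"])
    cv2.imwrite(f"pics/{n}0.png",cv2.cvtColor(capture(n),cv2.COLOR_RGB2BGR))
E
```

```text
{'time_s': 0.0, 'joint_positions': array([-7.65755879e+01,  3.02775638e+01,  8.21551142e+01, -1.86980106e-03,
        6.76883496e+01, -1.02277262e+01]), 'qvel': array([ 0.12894426, -0.03420797,  0.07557788, -0.02519582,  0.0166014 ,
        0.08157846]), 'tau': array([ 1.17310148e-03, -4.40034878e+01, -1.76591313e+01,  6.34275028e-02,
        5.82357065e-02, -1.58115504e-04]), 'position': array([ 0.2505842 , -0.571784  ,  0.22159372]), 'tcp_rot': array([[ 9.15993145e-01,  4.01193578e-01, -5.19769447e-04],
       [ 4.01193766e-01, -9.15990922e-01,  2.04760529e-03],
       [ 3.45381999e-04, -2.08412067e-03, -9.99997769e-01]]), 'force': array([ 0.95927374, -0.38323661,  0.06386422]), 'moment': array([ 0.01878844,  0.04515505, -0.00789478]), 'opening': 0.9994899465044669}
side {'intrinsics': array([[406.18240657,   0.        , 255.11619124],
       [  0.        , 406.18240657, 195.12218732],
       [  0.        ,   0.        ,   1.        ]]), 'R': array([[-0.99550097, -0.09251306,  0.02047322],
       [-0.07433516,  0.62856442, -0.77419704],
       [ 0.05875459, -0.77223579, -0.63261346]]), 't': array([0.51515304, 0.10696089, 1.32069658])}
[0.44318932 1.00031573 0.90775239]
top {'intrinsics': array([[433.86950045,   0.        , 255.66669408],
       [  0.        , 433.86950045, 185.99218216],
       [  0.        ,   0.        ,   1.        ]]), 'R': array([[-0.0208379 , -0.99977866, -0.00289921],
       [-0.99685488,  0.02099855, -0.07641605],
       [ 0.07646002,  0.00129774, -0.9970718 ]]), 't': array([-0.00394757,  0.54241354,  1.32366465])}
[ 0.43941791 -0.01705436  1.36122636]
```

View pics/side0.png

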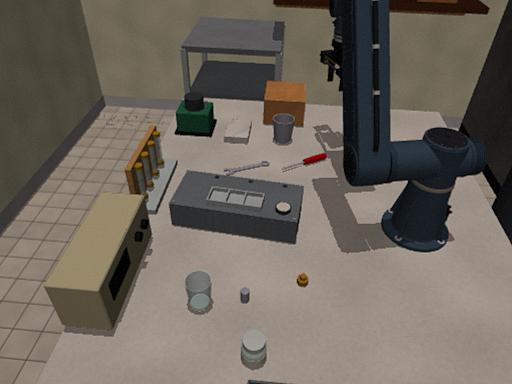

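View pics/top0.png

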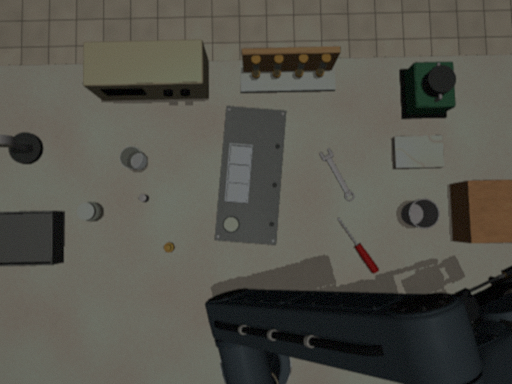

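The side view (camera at +y) shows the grey box at centre with its tray and a disc on top, the tally near (245,295), the beaker (199,290), the jar (254,347) and the brass fitting (303,280). The top view shows the box with corners near (227,106), (286,110), (275,244), (215,240), the tray at (238,172), the tally (143,198), beaker (136,160), jar (90,211), nut (169,247) and can (418,213).

```bash
cat > h.py <<'E'
import numpy as np, cv2
from rig import *
def ray(n,uv,z):
    p=camera_params(n);R=p["R"];c=-R.T@p["t"]
    d=R.T@np.linalg.solve(p["intrinsics"],[uv[0],uv[1],1]);return c+d*(z-c[2])/d[2]
def proj(n,X):
    p=camera_params(n);q=p["intrinsics"]@(p["R"]@np.array(X)+p["t"]);return q[:2]/q[2]
def save(n,name,box,k):
    x0,y0,x1,y1=box;im=cv2.cvtColor(capture(n),cv2.COLOR_RGB2BGR)[y0:y1,x0:x1]
    cv2.imwrite("pics/"+name,cv2.resize(im,None,fx=k,fy=k,interpolation=cv2.INTER_CUBIC))
E
python3 - <<'E'
from h import *
im=cv2.imread("pics/top0.png");g=cv2.cvtColor(im,cv2.COLOR_BGR2GRAY)
c=im[100:250,205:295];print(g[150,200:300:4])
m=((g<115)).astype(np.uint8);m[:,:200]=0;m[:,300:]=0;m[:95]=0;m[250:]=0
cs,_=cv2.findContours(m,cv2.RETR_EXTERNAL,cv2.CHAIN_APPROX_NONE);k=max(cs,key=cv2.contourArea)
r=cv2.minAreaRect(k);b=cv2.boxPoints(r);print(r)
for p in b: print(p,ray("top",p,.092).round(4))
a=cv2.resize(im[90:260,70:300],None,fx=3.4,fy=3.4,interpolation=cv2.INTER_CUBIC)
cv2.imwrite("pics/t1.png",a)
E
```

```text
[105 104 104 106 106 108  65  82 110 109 109 112 110  84  69  69  67  65
  67  68  71 102 109 106 109]
((249.5, 172.0), (154.0, 99.0), 90.0)
[200.  95.] [0.8124 0.1449 0.092 ]
[299.  95.] [ 0.806  -0.1502  0.092 ]
[299. 249.] [ 0.3508 -0.1373  0.092 ]
[200. 249.] [0.3568 0.15   0.092 ]
```

View pics/t1.png

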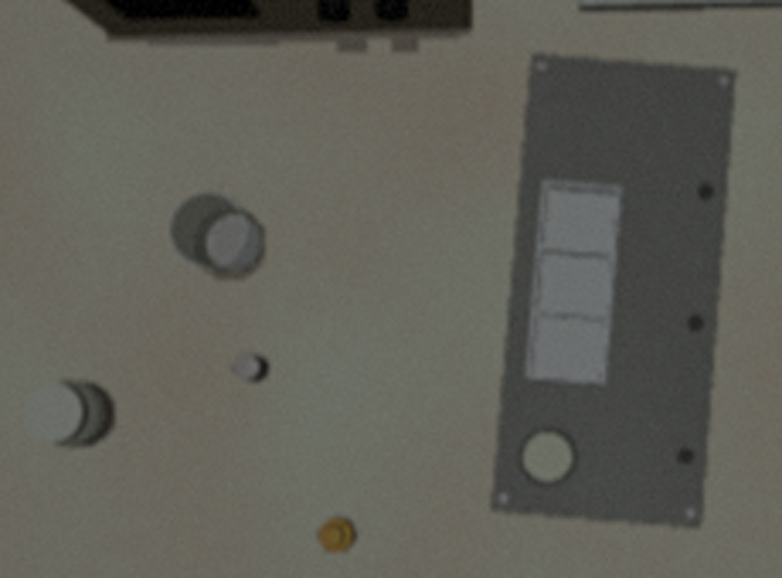

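The crop (3.4x, offset 70,90) shows the box corners at about (532,55), (735,70), (702,525), (493,510). It also shows three dark bay dots at (706,191), (696,322), (686,456), the tray at (540-620,180-383), and the tally top at about (247,368).

```bash
python3 - <<'E'
from h import *
im=cv2.imread("pics/top0.png");g=cv2.cvtColor(im,cv2.COLOR_BGR2GRAY)
m=((g<92)).astype(np.uint8);m[:,:205]=0;m[:,295:]=0;m[:100]=0;m[250:]=0
cs,_=cv2.findContours(m,cv2.RETR_EXTERNAL,cv2.CHAIN_APPROX_NONE);k=max(cs,key=cv2.contourArea)
W=np.array([ray("top",p[0],.092)[:2] for p in k])
r=cv2.minAreaRect((W*1000).astype(np.float32));print(r);b=cv2.boxPoints(r);print(b)
f=lambda x,y:((x+.5)/3.4+69.5,(y+.5)/3.4+89.5)
B=np.array([ray("top",f(*p),.092) for p in((532,55),(735,70),(702,525),(493,510))]);print("corners",B.round(4),B.mean(0))
for p in((706,191),(696,322),(686,456)):print("dot",ray("top",f(*p),.092).round(4))
T=np.array([ray("top",f(*p),.110) for p in((542,180),(621,186),(605,384),(528,378))]);print("tray",T.round(4),T.mean(0))
for nm,p,z in(("tallytop",(244,367),.04),("beakertop",(235,242),.09),("jartop",(50,412),.075),("nut",(336,534),.02),("knob",(548,457),.1)):print(nm,ray("top",f(*p),z).round(4))
s=cv2.imread("pics/side0.png")
cv2.imwrite("pics/s1.png",cv2.resize(s[165:365,150:330],None,fx=3,fy=3,interpolation=cv2.INTER_CUBIC))
E
```

```text
((571.64501953125, -0.1584930419921875), (181.9677276611328, 403.10345458984375), 84.17285919189453)
[[ 361.8974   -70.20917]
 [ 762.9179  -111.13527]
 [ 781.39264   69.89218]
 [ 380.37213  110.81828]]
corners [[ 0.7779  0.0675  0.092 ]
 [ 0.7607 -0.1098  0.092 ]
 [ 0.3664 -0.0713  0.092 ]
 [ 0.3829  0.1071  0.092 ]] [ 0.57196775 -0.00159188  0.092     ]
dot [ 0.6544 -0.0818  0.092 ]
dot [ 0.5404 -0.0703  0.092 ]
dot [ 0.4254 -0.059   0.092 ]
tray [[ 0.6639  0.0595  0.11  ]
 [ 0.6572 -0.0081  0.11  ]
 [ 0.4879  0.0089  0.11  ]
 [ 0.4943  0.0741  0.11  ]] [0.57582501 0.03357907 0.11      ]
tallytop [0.5126 0.3338 0.04  ]
beakertop [0.6187 0.3283 0.09  ]
jartop [0.475  0.4938 0.075 ]
nut [0.3611 0.2562 0.02  ]
knob [0.4271 0.0588 0.1   ]
```

View pics/s1.png

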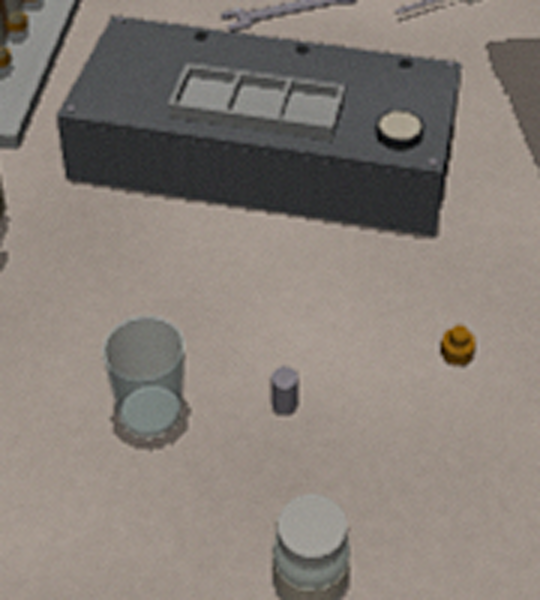

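The side crop shows the tally at about (285,377 top), (285,410 bottom) in the crop, with the beaker about 9 cm away in +x. The knob on the box is low.

```bash
cat >> h.py <<'E'
C=np.array([.5718,-.001,0]);a=.0990
yb=np.array([-np.cos(a),np.sin(a),0]);xb=np.array([np.sin(a),np.cos(a),0]);zb=np.array([0,0,1.])
Rb=np.stack([xb,yb,zb],1)
def w(x,y,z):return C+Rb@np.array([x,y,z])
def b(X):return Rb.T@(np.array(X)-C)
def st():
    s=read_state();print("t",s["time_s"],"pos",s["position"].round(4),"box",b(s["position"]).round(4),"Fbox",(Rb.T@s["force"]).round(2),"J",s["joint_positions"].round(0),"op",round(s["opening"],3));return s
def togo(R,P):
    from scipy.spatial.transform import Rotation as Q
    s=read_state();rv=Q.from_matrix(R@s["tcp_rot"].T).as_rotvec()
    print("shift/50mm",((P-s["position"])/.05).round(3),"rotvec/pi",(rv/np.pi).round(4),"deg",np.degrees(np.linalg.norm(rv)).round(1))
t=np.radians(30)
tz=np.cos(t)*xb-np.sin(t)*zb
RP=np.stack([np.cross(-yb,tz),-yb,tz],1)   # probe pose, tool y = -yb
E
python3 - <<'E'
from h import *
print("tally side top",ray("side",(150+285/3,165+377/3),.04),"bottom",ray("side",(150+285/3,165+411/3),.0))
print("can",ray("top",(418,213),.1),"rack",ray("top",(240,92),0),ray("top",(335,92),0),ray("top",(290,46),.1))
print(np.linalg.det(RP));st()
for y in(-.032,.083,-.147):print(y,w(-.125,y,.05),w(-.07,y,.042))
togo(RP,w(-.2,-.032,.2))
for P in(w(.034,-.054,.11),w(.034,.054,.11)):print(P,proj("top",P))
E
```

```text
tally side top [0.51350768 0.33816368 0.04      ] bottom [0.51260037 0.34454595 0.        ]
can [ 0.44773107 -0.48419449  0.1       ] rack [0.84645893 0.02855518 0.        ] [ 0.83986474 -0.27521904  0.        ] [ 0.95350137 -0.12674582  0.1       ]
1.0
t 0.1 pos [ 0.2506 -0.5718  0.2217] box [-0.5998  0.2632  0.2217] Fbox [-0.59  0.36  0.89] J [-77.  30.  82.  -0.  68. -10.] op 0.999
-0.032 [ 0.59128852 -0.12855077  0.05      ] [ 0.59672463 -0.07382007  0.042     ]
0.083 [ 0.47685161 -0.11718435  0.05      ] [ 0.48228772 -0.06245366  0.042     ]
-0.147 [ 0.70572542 -0.13991718  0.05      ] [ 0.71116153 -0.08518648  0.042     ]
shift/50mm [ 6.665  7.373 -0.433] rotvec/pi [ 0.2812 -0.2051  0.3043] deg 83.2
[0.62889609 0.02749625 0.11      ] [240.24484043 154.2512616 ]
[0.52142492 0.03817079 0.11      ] [237.22610481 191.19082486]
```

Emit:
play_rows(
  plan=[
    [[0.555,0.614,0,0.0234,-0.0171,0.0254,-1],[0.555,0.614,0,0.0234,-0.0171,0.0254,-1],[0.555,0.614,0,0.0234,-0.0171,0.0254,-1],[0.555,0.614,0,0.0234,-0.0171,0.0254,-1],[0.555,0.614,0,0.0234,-0.0171,0.0254,-1],[0.555,0.614,0,0.0234,-0.0171,0.0254,-1],[0.555,0.614,0,0.0234,-0.0171,0.0254,-1],[0.555,0.614,0,0.0234,-0.0171,0.0254,-1],[0.555,0.614,0,0.0234,-0.0171,0.0254,-1],[0.555,0.614,0,0.0234,-0.0171,0.0254,-1],[0.555,0.614,0,0.0234,-0.0171,0.0254,-1],[0.555,0.614,-0.4,0.0234,-0.0171,0.0254,-1]],
  ],
)

```text
time_s: 1.3
position: [0.5855, -0.2041, 0.2042]
tcp_rot: [[0.041, 0.995, 0.089], [0.499, -0.098, 0.861], [0.866, 0.009, -0.501]]
force: [0.6, -1.9, 0.5]
opening: 0.029
```

```bash
python3 - <<'E'
from h import *
st();togo(RP,w(-.13,-.032,.045));togo(RP,w(-.2,-.032,.2))
E
```

```text
t 1.3 pos [ 0.5855 -0.2041  0.2042] box [-0.2007 -0.0337  0.2042] Fbox [-1.83 -0.77  0.46] J [-49.  49.  72.  41. 104. -50.] op 0.029
shift/50mm [ 0.105  1.411 -3.184] rotvec/pi [ 0.0006  0.0027 -0.0004] deg 0.5
shift/50mm [-0.033  0.018 -0.084] rotvec/pi [ 0.0006  0.0027 -0.0004] deg 0.5
```

Emit:
play_rows(
  plan=[
    [[0,0.1,-0.6,0,0,0,-1],[0,0.2,-0.6,0,0,0,-1],[0,0.3,-0.6,0,0,0,-1],[0,0.3,-0.6,0,0,0,-1],[0.05,0.3,-0.5,0,0.002,0,-1],[0.05,0.2,-0.3,0,0,0,-1],[0,0,0,0,0,0,-1]],
  ],
)

```text
time_s: 2.0
position: [0.5877, -0.1318, 0.0406]
tcp_rot: [[0.056, 0.995, 0.081], [0.496, -0.098, 0.863], [0.867, -0.008, -0.499]]
force: [-0.3, 1.0, -0.4]
opening: 0.002
```

```bash
python3 - <<'E'
from h import *
st();togo(RP,w(-.07,-.032,.042));save("top","t2.png",(190,90,390,240),4)
E
```

```text
t 2.0 pos [ 0.5877 -0.1318  0.0406] box [-0.1286 -0.0288  0.0406] Fbox [ 0.93  0.41 -0.41] J [-44.  60.  79.  42.  89. -59.] op 0.002
shift/50mm [0.18  1.159 0.027] rotvec/pi [-0.0006 -0.0025 -0.0003] deg 0.5
```

View pics/t2.png

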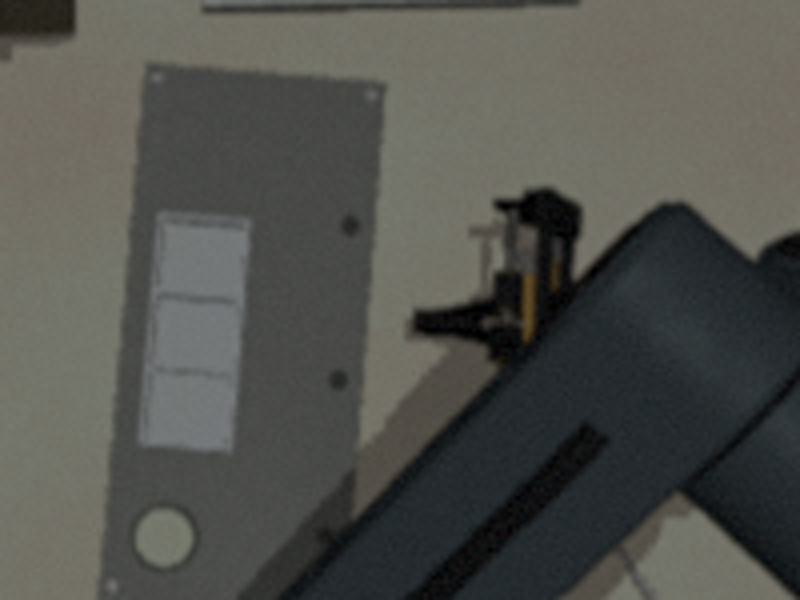

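The closed fingertips are at about (413,323) in the crop, some 4 cm in front of the box edge (x≈365), between the dots at (350,225) and (340,380). They are about 20 mm wide, and the entry line is clear.

Emit:
play_rows(
  plan=[
    [[0.06,0.25,0,0,0,0,-1],[0.05,0.25,0.01,0,-0.001,0,-1],[0.04,0.25,0.01,0,-0.001,0,-1],[0.03,0.25,0.01,0,0,0,-1],[0.0,0.16,0,0,0,0,-1],[0,0,0,0,0,0,-1]],
  ],
)

```text
time_s: 2.65
position: [0.5973, -0.0742, 0.0444]
tcp_rot: [[0.048, 0.995, 0.085], [0.498, -0.098, 0.862], [0.866, 0.002, -0.5]]
force: [-0.1, 1.0, -0.1]
opening: 0.007
```

```bash
python3 - <<'E'
from h import *
st();togo(RP,w(-.07,-.015,.042))
E
```

```text
t 2.65 pos [ 0.5973 -0.0742  0.0444] box [-0.0703 -0.0326  0.0444] Fbox [ 0.97  0.18 -0.15] J [-40.  59.  83.  46.  85. -60.] op 0.007
shift/50mm [-0.35   0.041 -0.049] rotvec/pi [ 0.0002  0.0005 -0.0004] deg 0.1
```

Emit:
play_rows(
  plan=[
    [[-0.06,0.006,0,0,0,0,-1],[-0.06,0.006,0,0,0,0,-1],[-0.06,0.006,0,0,0,0,-1],[-0.06,0.006,0,0,0,0,-1],[0,0,0,0,0,0,-1]],
  ],
)

```text
time_s: 3.15
position: [0.5853, -0.0751, 0.044]
tcp_rot: [[0.049, 0.995, 0.088], [0.498, -0.1, 0.861], [0.866, 0.002, -0.501]]
force: [0.5, -0.3, -0.3]
opening: 0.003
```

Emit:
play_rows(
  plan=[
    [[-0.04,0.004,0,0,0,0,-1],[-0.04,0.004,0,0,0,0,-1],[0,0,0,0,0,0,-1]],
  ],
)

```text
time_s: 3.45
position: [0.5815, -0.0744, 0.044]
tcp_rot: [[0.048, 0.995, 0.087], [0.498, -0.1, 0.861], [0.866, 0.002, -0.501]]
force: [0.8, -0.1, -0.1]
opening: 0.004
```

Emit:
play_rows(
  plan=[
    [[-0.04,0.004,0,0,0,0,-1],[-0.04,0.004,0,0,0,0,-1],[0,0,0,0,0,0,-1]],
  ],
)

```text
time_s: 3.75
position: [0.5775, -0.0739, 0.0441]
tcp_rot: [[0.048, 0.995, 0.087], [0.498, -0.1, 0.861], [0.866, 0.002, -0.501]]
force: [-0.9, 1.1, -0.8]
opening: 0.005
```

Emit:
play_rows(
  plan=[
    [[-0.04,0.004,0,0,0,0,-1],[-0.04,0.004,0,0,0,0,-1],[0,0,0,0,0,0,-1]],
  ],
)

```text
time_s: 4.05
position: [0.5734, -0.0736, 0.0441]
tcp_rot: [[0.048, 0.995, 0.087], [0.498, -0.1, 0.861], [0.866, 0.002, -0.501]]
force: [0.1, 0.1, -0.4]
opening: 0.001
```

Emit:
play_rows(
  plan=[
    [[-0.04,0.004,0,0,0,0,-1],[-0.04,0.004,0,0,0,0,-1],[0,0,0,0,0,0,-1]],
  ],
)

```text
time_s: 4.35
position: [0.5694, -0.0732, 0.0441]
tcp_rot: [[0.048, 0.995, 0.087], [0.498, -0.1, 0.861], [0.866, 0.002, -0.501]]
force: [-0.2, 0.1, -0.9]
opening: 0.003
```

Emit:
play_rows(
  plan=[
    [[-0.04,0.004,0,0,0,0,-1],[-0.04,0.004,0,0,0,0,-1],[0,0,0,0,0,0,-1]],
  ],
)

```text
time_s: 4.65
position: [0.5654, -0.0728, 0.0441]
tcp_rot: [[0.048, 0.995, 0.087], [0.498, -0.1, 0.861], [0.866, 0.002, -0.501]]
force: [0.3, -0.7, 0.8]
opening: -0.0
```

Emit:
play_rows(
  plan=[
    [[-0.04,0.004,0,0,0,0,-1],[-0.04,0.004,0,0,0,0,-1],[0,0,0,0,0,0,-1]],
  ],
)

```text
time_s: 4.95
position: [0.5614, -0.0724, 0.0441]
tcp_rot: [[0.048, 0.995, 0.087], [0.498, -0.1, 0.861], [0.866, 0.002, -0.501]]
force: [0.4, -0.4, 0.3]
opening: 0.006
```

Emit:
play_rows(
  plan=[
    [[-0.03,0.003,0,0,0,0,-1],[-0.03,0.003,0,0,0,0,-1],[0,0,0,0,0,0,-1]],
  ],
)

```text
time_s: 5.25
position: [0.5585, -0.0721, 0.0441]
tcp_rot: [[0.048, 0.995, 0.087], [0.499, -0.1, 0.861], [0.866, 0.002, -0.501]]
force: [0.5, -0.1, -0.2]
opening: 0.006
```

Emit:
play_rows(
  plan=[
    [[-0.02,0.002,0,0,0,0,-1],[-0.02,0.002,0,0,0,0,-1],[0,0,0,0,0,0,-1]],
  ],
)

```text
time_s: 5.55
position: [0.5566, -0.0719, 0.0441]
tcp_rot: [[0.048, 0.995, 0.087], [0.499, -0.1, 0.861], [0.866, 0.002, -0.501]]
force: [-0.3, -0.4, 0.3]
opening: 0.006
```

Nothing was felt through the mid bay's whole off zone, so the middle toggle is on. I'll retract and probe the left bay.

Emit:
play_rows(
  plan=[
    [[0.1,-0.1,0,0,0,0,-1],[-0.03,-0.3,0,0,0,0,-1],[-0.03,-0.35,0,0,0,0,-1],[-0.03,-0.3,0,0,0,0,-1],[-0.3,0.03,0,0,0,0,-1],[-0.5,0.05,0,0,0,0,-1],[-0.5,0.05,0,0,0,0,-1],[-0.3,0.03,0,0,0,0,-1],[0,0,0,0,0,0,-1]],
  ],
)

```text
time_s: 6.45
position: [0.4759, -0.1176, 0.0443]
tcp_rot: [[0.051, 0.995, 0.089], [0.497, -0.102, 0.862], [0.866, 0.001, -0.5]]
force: [0.2, 0.7, -0.5]
opening: 0.006
```

```bash
python3 - <<'E'
from h import *
st();togo(RP,w(-.11,.083,.044));togo(RP,w(-.07,.083,.044))
E
```

```text
t 6.45 pos [ 0.4759 -0.1176  0.0443] box [-0.1255  0.0839  0.0443] Fbox [ 0.72 -0.17 -0.49] J [-51.  57.  95.  38.  82. -70.] op 0.006
shift/50mm [ 0.05   0.306 -0.005] rotvec/pi [-0.0001  0.0002  0.0011] deg 0.2
shift/50mm [ 0.129  1.102 -0.005] rotvec/pi [-0.0001  0.0002  0.0011] deg 0.2
```

Emit:
play_rows(
  plan=[
    [[0.03,0.25,0,0,0,0,-1],[0.03,0.25,0,0,0,0,-1],[0.03,0.25,0,0,0,0,-1],[0.03,0.25,0,0,0,0,-1],[0.01,0.1,0,0,0,0,-1],[0,0,0,0,0,0,-1]],
  ],
)

```text
time_s: 7.05
position: [0.4836, -0.0599, 0.0442]
tcp_rot: [[0.047, 0.995, 0.085], [0.498, -0.098, 0.862], [0.866, 0.002, -0.5]]
force: [-0.5, -0.5, -0.4]
opening: 0.0
```

Emit:
play_rows(
  plan=[
    [[-0.06,0.006,0,0,0,0,-1],[-0.06,0.006,0,0,0,0,-1],[-0.04,0.004,0,0,0,0,-1],[-0.04,0.004,0,0,0,0,-1],[0,0,0,0,0,0,-1]],
  ],
)

```text
time_s: 7.55
position: [0.4735, -0.0607, 0.0441]
tcp_rot: [[0.048, 0.995, 0.088], [0.498, -0.1, 0.861], [0.866, 0.002, -0.501]]
force: [-0.1, -0.0, 1.0]
opening: 0.004
```

Emit:
play_rows(
  plan=[
    [[-0.04,0.004,0,0,0,0,-1],[-0.04,0.004,0,0,0,0,-1],[0,0,0,0,0,0,-1]],
  ],
)

```text
time_s: 7.85
position: [0.4695, -0.06, 0.0441]
tcp_rot: [[0.048, 0.995, 0.087], [0.498, -0.1, 0.861], [0.866, 0.002, -0.501]]
force: [0.4, 1.0, -0.2]
opening: 0.007
```

Emit:
play_rows(
  plan=[
    [[-0.04,0.004,0,0,0,0,-1],[-0.04,0.004,0,0,0,0,-1],[0,0,0,0,0,0,-1]],
  ],
)

```text
time_s: 8.15
position: [0.4655, -0.0596, 0.0441]
tcp_rot: [[0.048, 0.995, 0.087], [0.498, -0.1, 0.861], [0.866, 0.002, -0.501]]
force: [0.1, 0.5, -0.3]
opening: 0.006
```

Emit:
play_rows(
  plan=[
    [[-0.04,0.004,0,0,0,0,-1],[-0.04,0.004,0,0,0,0,-1],[0,0,0,0,0,0,-1]],
  ],
)

```text
time_s: 8.45
position: [0.4615, -0.0592, 0.0441]
tcp_rot: [[0.048, 0.995, 0.087], [0.498, -0.1, 0.861], [0.866, 0.002, -0.501]]
force: [0.8, 0.4, -0.6]
opening: 0.006
```

Emit:
play_rows(
  plan=[
    [[-0.04,0.004,0,0,0,0,-1],[-0.04,0.004,0,0,0,0,-1],[0,0,0,0,0,0,-1]],
  ],
)

```text
time_s: 8.75
position: [0.4575, -0.0588, 0.0441]
tcp_rot: [[0.048, 0.995, 0.087], [0.498, -0.1, 0.861], [0.866, 0.002, -0.501]]
force: [0.1, 0.4, -0.1]
opening: 0.005
```

Emit:
play_rows(
  plan=[
    [[-0.04,0.004,0,0,0,0,-1],[-0.04,0.004,0,0,0,0,-1],[0,0,0,0,0,0,-1]],
  ],
)

```text
time_s: 9.05
position: [0.4535, -0.0584, 0.0441]
tcp_rot: [[0.048, 0.995, 0.087], [0.498, -0.1, 0.861], [0.866, 0.002, -0.501]]
force: [-0.2, 1.1, 0.0]
opening: 0.005
```

```bash
python3 - <<'E'
from h import *
st()
E
```

```text
t 9.05 pos [ 0.4535 -0.0584  0.0441] box [-0.0688  0.1121  0.0441] Fbox [1.02 0.32 0.01] J [-49.  56. 103.  41.  75. -74.] op 0.005
```

Emit:
play_rows(
  plan=[
    [[-0.04,0.004,0,0,0,0,-1],[-0.04,0.004,0,0,0,0,-1],[0,0,0,0,0,0,-1]],
  ],
)

```text
time_s: 9.35
position: [0.4495, -0.0579, 0.0441]
tcp_rot: [[0.048, 0.995, 0.087], [0.498, -0.1, 0.861], [0.866, 0.002, -0.501]]
force: [0.3, -0.2, -0.3]
opening: 0.006
```

Emit:
play_rows(
  plan=[
    [[-0.04,0.004,0,0,0,0,-1],[-0.03,0.003,0,0,0,0,-1],[0,0,0,0,0,0,-1]],
  ],
)

```text
time_s: 9.65
position: [0.446, -0.0576, 0.0441]
tcp_rot: [[0.048, 0.995, 0.087], [0.498, -0.1, 0.861], [0.866, 0.002, -0.501]]
force: [0.3, 1.6, -0.0]
opening: 0.005
```

Emit:
play_rows(
  plan=[
    [[-0.02,0.002,0,0,0,0,-1],[-0.02,0.002,0,0,0,0,-1],[0,0,0,0,0,0,-1]],
  ],
)

```text
time_s: 9.95
position: [0.4441, -0.0575, 0.0441]
tcp_rot: [[0.048, 0.995, 0.088], [0.499, -0.1, 0.861], [0.866, 0.002, -0.501]]
force: [0.5, 0.6, -0.3]
opening: 0.003
```

Emit:
play_rows(
  plan=[
    [[-0.02,0.002,0,0,0,0,-1],[-0.02,0.002,0,0,0,0,-1],[0,0,0,0,0,0,-1]],
  ],
)

```text
time_s: 10.25
position: [0.4421, -0.0573, 0.0441]
tcp_rot: [[0.048, 0.995, 0.087], [0.499, -0.1, 0.861], [0.866, 0.002, -0.501]]
force: [1.2, 0.8, -1.0]
opening: 0.005
```

The left bay's off zone is empty too, so the right toggle must be the off one. I'll go there and confirm by feel.

Emit:
play_rows(
  plan=[
    [[0.1,-0.1,0,0,0,0,-1],[-0.03,-0.3,0,0,0,0,-1],[-0.03,-0.4,0,0,0,0,-1],[-0.03,-0.4,0,0,0,0,-1],[0.4,-0.04,0,0,0,0,-1],[0.8,-0.08,0,0,0,0,-1],[0.8,-0.08,0,0,0,0,-1],[0.8,-0.08,0,0,0,0,-1],[0.8,-0.08,0,0,0,0,-1],[0.8,-0.08,0,0,0,0,-1],[0.7,-0.07,0,0,0,0,-1],[0.2,0,0,0,0,0,-1]],
  ],
)

```text
time_s: 11.45
position: [0.7109, -0.145, 0.0441]
tcp_rot: [[0.044, 0.995, 0.09], [0.502, -0.1, 0.859], [0.864, 0.007, -0.504]]
force: [-0.4, -0.7, 0.8]
opening: 0.005
```

```bash
python3 - <<'E'
from h import *
st();togo(RP,w(-.12,-.147,.044));togo(RP,w(-.07,-.147,.044))
E
```

```text
t 11.45 pos [ 0.7109 -0.145   0.0441] box [-0.1295 -0.1526  0.0441] Fbox [-0.72  0.33  0.77] J [-39.  65.  60.  47.  95. -47.] op 0.005
shift/50mm [-0.093  0.2   -0.003] rotvec/pi [0.0016 0.0022 0.0003] deg 0.5
shift/50mm [ 0.006  1.196 -0.003] rotvec/pi [0.0016 0.0022 0.0003] deg 0.5
```

Emit:
play_rows(
  plan=[
    [[0.0,0.25,0,0,0,0,-1],[0.0,0.25,0,0,0,0,-1],[0,0.25,0,0,0,0,-1],[0,0.25,0,0,0,0,-1],[0.0,0.18,0,0,0,0,-1],[0,0,0,0,0,0,-1]],
  ],
)

```text
time_s: 12.05
position: [0.7071, -0.0817, 0.0444]
tcp_rot: [[0.048, 0.995, 0.085], [0.498, -0.098, 0.862], [0.866, 0.001, -0.5]]
force: [0.3, 0.4, 1.7]
opening: 0.006
```

Emit:
play_rows(
  plan=[
    [[-0.06,0.006,0,0,0,0,-1],[-0.06,0.006,0,0,0,0,-1],[-0.06,0.006,0,0,0,0,-1],[-0.04,0.004,0,0,0,0,-1],[0,0,0,0,0,0,-1]],
  ],
)

```text
time_s: 12.55
position: [0.6965, -0.0831, 0.044]
tcp_rot: [[0.048, 0.995, 0.088], [0.498, -0.1, 0.861], [0.866, 0.002, -0.501]]
force: [0.4, -0.3, -0.5]
opening: 0.005
```

Emit:
play_rows(
  plan=[
    [[-0.04,0.004,0,0,0,0,-1],[-0.04,0.004,0,0,0,0,-1],[0,0,0,0,0,0,-1]],
  ],
)

```text
time_s: 12.85
position: [0.6925, -0.0823, 0.044]
tcp_rot: [[0.048, 0.995, 0.087], [0.499, -0.1, 0.861], [0.866, 0.002, -0.501]]
force: [-0.4, 0.2, 0.5]
opening: 0.005
```

Emit:
play_rows(
  plan=[
    [[-0.04,0.004,0,0,0,0,-1],[-0.04,0.004,0,0,0,0,-1],[0,0,0,0,0,0,-1]],
  ],
)

```text
time_s: 13.15
position: [0.6885, -0.0818, 0.044]
tcp_rot: [[0.048, 0.995, 0.087], [0.498, -0.1, 0.861], [0.866, 0.002, -0.501]]
force: [0.0, 1.0, -1.0]
opening: 0.004
```

Emit:
play_rows(
  plan=[
    [[-0.04,0.004,0,0,0,0,-1],[-0.04,0.004,0,0,0,0,-1],[0,0,0,0,0,0,-1]],
  ],
)

```text
time_s: 13.45
position: [0.6856, -0.0821, 0.0441]
tcp_rot: [[0.047, 0.995, 0.09], [0.5, -0.102, 0.86], [0.865, 0.004, -0.502]]
force: [2.0, -0.2, -0.2]
opening: 0.008
```

Emit:
play_rows(
  plan=[
    [[-0.04,0.004,0,0,0,0,-1],[-0.04,0.004,0,0,0,0,-1],[0,0,0,0,0,0,-1]],
  ],
)

```text
time_s: 13.75
position: [0.6816, -0.0825, 0.0442]
tcp_rot: [[0.047, 0.995, 0.09], [0.5, -0.102, 0.86], [0.864, 0.005, -0.503]]
force: [3.1, -3.1, 0.3]
opening: 0.005
```

```bash
python3 - <<'E'
from h import *
st()
E
```

```text
t 13.75 pos [ 0.6816 -0.0825  0.0442] box [-0.0702 -0.1173  0.0442] Fbox [-2.74 -3.36  0.33] J [-36.  62.  70.  48.  89. -51.] op 0.005
```

Contact at bay offset about -30 mm: 3.4 N and yielding. This is the off toggle, so I'll push it over.

Emit:
play_rows(
  plan=[
    [[-0.04,0.004,0,0,0,0,-1],[-0.04,0.004,0,0,0,0,-1],[-0.04,0.004,0,0,0,0,-1],[-0.04,0.004,0,0,0,0,-1],[0,0,0,0,0,0,-1]],
  ],
)

```text
time_s: 14.25
position: [0.6727, -0.0804, 0.0442]
tcp_rot: [[0.048, 0.995, 0.088], [0.499, -0.1, 0.861], [0.865, 0.002, -0.501]]
force: [3.3, -3.5, 0.9]
opening: 0.002
```

Emit:
play_rows(
  plan=[
    [[-0.04,0.004,0,0,0,0,-1],[-0.04,0.004,0,0,0,0,-1],[-0.04,0.004,0,0,0,0,-1],[0,0,0,0,0,0,-1]],
  ],
)

```text
time_s: 14.65
position: [0.6669, -0.0798, 0.0441]
tcp_rot: [[0.048, 0.995, 0.088], [0.499, -0.1, 0.861], [0.865, 0.003, -0.501]]
force: [4.3, -3.1, 0.4]
opening: 0.005
```

```bash
python3 - <<'E'
from h import *
st()
E
```

```text
t 14.65 pos [ 0.6669 -0.0798  0.0441] box [-0.069  -0.1024  0.0441] Fbox [-2.7  -4.54  0.38] J [-37.  62.  73.  48.  88. -52.] op 0.005
```

Emit:
play_rows(
  plan=[
    [[-0.03,0.003,0,0,0,0,-1],[-0.03,0.003,0,0,0,0,-1],[0,0,0,0,0,0,-1]],
  ],
)

```text
time_s: 14.95
position: [0.6636, -0.079, 0.0441]
tcp_rot: [[0.048, 0.995, 0.087], [0.498, -0.1, 0.861], [0.866, 0.002, -0.5]]
force: [3.6, -1.1, 0.1]
opening: 0.003
```

Emit:
play_rows(
  plan=[
    [[-0.02,0.002,0,0,0,0,-1],[-0.02,0.002,0,0,0,0,-1],[0,0,0,0,0,0,-1]],
  ],
)

```text
time_s: 15.25
position: [0.6618, -0.0786, 0.0441]
tcp_rot: [[0.048, 0.995, 0.088], [0.498, -0.1, 0.861], [0.866, 0.002, -0.5]]
force: [4.6, 0.4, -1.6]
opening: 0.005
```

Emit:
play_rows(
  plan=[
    [[-0.02,0.002,0,0,0,0,-1],[0,0,0,0,0,0,-1]],
  ],
)

```text
time_s: 15.45
position: [0.6616, -0.0788, 0.0442]
tcp_rot: [[0.047, 0.995, 0.089], [0.499, -0.101, 0.861], [0.866, 0.004, -0.501]]
force: [6.0, 0.4, -0.8]
opening: 0.004
```

Emit:
play_rows(
  plan=[
    [[-0.02,0.002,0,0,0,0,-1],[0,0,0,0,0,0,-1]],
  ],
)

```text
time_s: 15.65
position: [0.6613, -0.0789, 0.0442]
tcp_rot: [[0.047, 0.995, 0.091], [0.499, -0.102, 0.861], [0.865, 0.005, -0.501]]
force: [8.6, -0.1, -0.7]
opening: 0.004
```

Emit:
play_rows(
  plan=[
    [[-0.02,0.002,0,0,0,0,-1],[0,0,0,0,0,0,-1]],
  ],
)

```text
time_s: 15.85
position: [0.6611, -0.0791, 0.0443]
tcp_rot: [[0.046, 0.995, 0.093], [0.5, -0.104, 0.86], [0.865, 0.006, -0.502]]
force: [8.7, 0.1, -0.3]
opening: 0.007
```

Emit:
play_rows(
  plan=[
    [[-0.02,0.002,0,0,0,0,-1],[0,0,0,0,0,0,-1]],
  ],
)

```text
time_s: 16.05
position: [0.6609, -0.0793, 0.0443]
tcp_rot: [[0.046, 0.994, 0.095], [0.5, -0.105, 0.86], [0.865, 0.008, -0.502]]
force: [11.3, 0.1, -1.5]
opening: 0.007
```

Emit:
play_rows(
  plan=[
    [[-0.02,0.002,0,0,0,0,-1],[0,0,0,0,0,0,-1]],
  ],
)

```text
time_s: 16.25
position: [0.6606, -0.0796, 0.0444]
tcp_rot: [[0.045, 0.994, 0.096], [0.501, -0.106, 0.859], [0.864, 0.009, -0.503]]
force: [13.1, 0.0, -1.4]
opening: 0.005
```

The right toggle is at its stop (13 N, no motion). I'll back off and withdraw.

Emit:
play_rows(
  plan=[
    [[0.1,-0.01,0,0,0,0,-1],[0.15,-0.01,0,0,0,0,-1],[0,-0.2,0,0,0,0,-1],[-0.02,-0.4,0,0,0,0,-1],[-0.05,-0.5,0,0,0,0,-1],[-0.05,-0.6,0.2,0,0,0,-1],[0,-0.4,0.6,0,0,0,-1],[0,0,0.9,0,0,0,-1],[0,0,0.9,0,0,0,-1],[0,0,0.9,0,0,0,-1],[0,0,0.9,0,0,0,-1],[0,0,0.7,0,0,0,-1]],
  ],
)

```text
time_s: 17.45
position: [0.6624, -0.1867, 0.3019]
tcp_rot: [[0.048, 0.995, 0.088], [0.5, -0.1, 0.86], [0.865, 0.003, -0.502]]
force: [0.1, -0.2, -0.7]
opening: 0.005
```

```bash
cat >> h.py <<'E'
RG=np.stack([yb,xb,-zb],1)
E
python3 - <<'E'
from h import *
print(np.linalg.det(RG));st();togo(RG,np.array([.513,.337,.2]))
E
```

```text
1.0
t 17.45 pos [ 0.6624 -0.1867  0.3019] box [-0.1758 -0.1085  0.3019] Fbox [-0.15 -0.12 -0.71] J [-43.  47.  60.  47. 111. -36.] op 0.005
shift/50mm [-2.987 10.473 -2.037] rotvec/pi [-0.284  -0.231   0.4498] deg 104.4
```

Emit:
play_rows(
  plan=[
    [[-0.23,0.8,0,-0.0218,-0.0178,0.0346,1],[-0.23,0.8,0,-0.0218,-0.0178,0.0346,1],[-0.23,0.8,0,-0.0218,-0.0178,0.0346,1],[-0.23,0.8,0,-0.0218,-0.0178,0.0346,1],[-0.23,0.8,0,-0.0218,-0.0178,0.0346,1],[-0.23,0.8,0,-0.0218,-0.0178,0.0346,1],[-0.23,0.8,0,-0.0218,-0.0178,0.0346,1],[-0.23,0.8,0,-0.0218,-0.0178,0.0346,1],[-0.23,0.8,0,-0.0218,-0.0178,0.0346,1],[-0.23,0.8,0,-0.0218,-0.0178,0.0346,1],[-0.23,0.8,0,-0.0218,-0.0178,0.0346,1],[-0.23,0.8,0,-0.0218,-0.0178,0.0346,1]],
  ],
)

```text
time_s: 18.65
position: [0.5255, 0.295, 0.2995]
tcp_rot: [[-0.977, 0.205, -0.052], [0.201, 0.977, 0.068], [0.065, 0.056, -0.996]]
force: [0.0, -0.4, -0.3]
opening: 0.969
```

```bash
python3 - <<'E'
from h import *
st();togo(RG,np.array([.513,.337,.13]))
E
```

```text
t 18.65 pos [0.5255 0.295  0.2995] box [0.29   0.0753 0.2995] Fbox [-0.37 -0.07 -0.27] J [ 16.  25.  79.   5.  78. -63.] op 0.969
shift/50mm [-0.25   0.84  -3.391] rotvec/pi [-0.0209 -0.0177  0.0337] deg 7.8
```

Emit:
play_rows(
  plan=[
    [[-0.12,0.4,-0.2,-0.0105,-0.0088,0.017,1],[-0.13,0.44,-0.6,-0.0104,-0.0089,0.0167,1],[0,0,-0.9,0,0,0,1],[0,0,-0.9,0,0,0,1],[0,0,-0.7,0,0,0,1],[0,0,0,0,0,0,1]],
  ],
)

```text
time_s: 19.25
position: [0.5093, 0.3341, 0.1288]
tcp_rot: [[-0.995, 0.102, -0.015], [0.102, 0.995, -0.002], [0.015, -0.004, -1.0]]
force: [-0.2, -1.2, -0.8]
opening: 0.998
```

```bash
python3 - <<'E'
from h import *
st();togo(RG,np.array([.513,.337,.018]))
save("side","s2.png",(170,180,340,380),3)
E
```

```text
t 19.25 pos [0.5093 0.3341 0.1288] box [0.3273 0.0953 0.1288] Fbox [-1.26  0.09 -0.8 ] J [ 23.  36.  89.   0.  56. -62.] op 0.998
shift/50mm [ 0.075  0.058 -2.216] rotvec/pi [ 0.0008 -0.0047  0.0011] deg 0.9
```

View pics/s2.png

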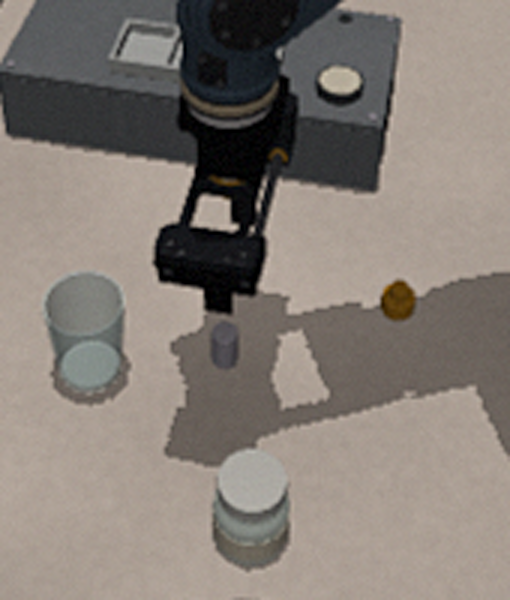

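The open gripper hangs above the tally at crop (225,343), well clear of the beaker (88,330) and jar (252,500). I'll go down and grip.

Emit:
play_rows(
  plan=[
    [[0.04,0.03,-0.5,0,-0.003,0,1],[0.035,0.028,-0.6,0,-0.002,0.001,1],[0,0,-0.5,0,0,0,1],[0,0,-0.4,0,0,0,1],[0,0,-0.2,0,0,0,1],[0,0,0,0,0,0,1],[0,0,0,0,0,0,-1],[0,0,0,0,0,0,-1],[0,0,0,0,0,0,-1],[0,0,0,0,0,0,-1],[0,0,0,0,0,0,-1],[0,0,0,0,0,0,-1]],
  ],
)

```text
time_s: 20.5
position: [0.5165, 0.3402, 0.0242]
tcp_rot: [[-0.995, 0.098, 0.013], [0.098, 0.995, 0.004], [-0.013, 0.005, -1.0]]
force: [0.3, -0.2, -0.1]
opening: 0.543
```

Emit:
play_rows(
  plan=[
    [[0,0,0,0,0,0,-1],[0,0,0.3,0,0,0,-1],[0,0,0.6,0,0,0,-1],[0,0,0.9,0,0,0,-1],[0,0,0.9,0,0,0,-1],[0,0,0.9,0,0,0,-1],[0,0,0.4,0,0,0,-1],[0,0,0,0,0,0,-1]],
  ],
)

```text
time_s: 21.3
position: [0.5188, 0.3413, 0.2296]
tcp_rot: [[-0.995, 0.098, 0.022], [0.098, 0.995, 0.008], [-0.022, 0.01, -1.0]]
force: [0.3, 0.3, -0.3]
opening: 0.004
```

```bash
python3 - <<'E'
from h import *
s=st();togo(RG,w(.035,-.054,.23));togo(RG,w(.035,-.054,.118))
save("side","s3.png",(170,130,340,330),3)
E
```

```text
t 21.3 pos [0.5188 0.3413 0.2296] box [0.3354 0.0866 0.2296] Fbox [ 0.37 -0.25 -0.26] J [ 23.  29.  83.  -0.  66. -61.] op 0.004
shift/50mm [ 2.204 -6.256  0.008] rotvec/pi [-0.0025  0.0071 -0.0004] deg 1.4
shift/50mm [ 2.204 -6.256 -2.232] rotvec/pi [-0.0025  0.0071 -0.0004] deg 1.4
```

View pics/s3.png

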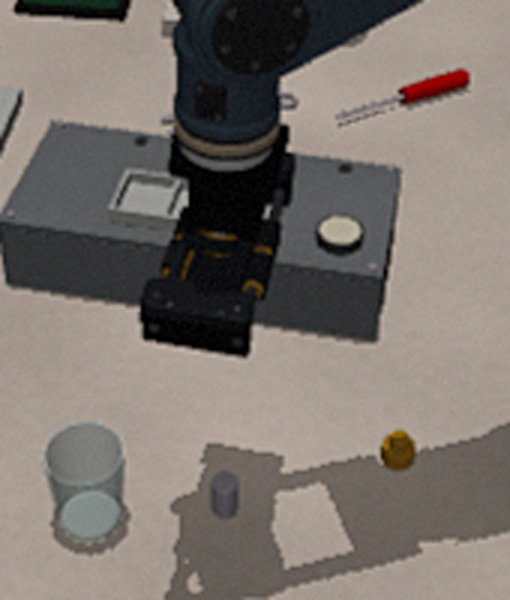

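I lifted before the fingers had shut. The tally is still standing in its place at crop (225,495), so I'll repeat with a longer close.

```bash
python3 - <<'E'
from h import *
togo(RG,np.array([.513,.338,.018]))
E
```

```text
shift/50mm [-0.085 -0.052 -4.175] rotvec/pi [-0.0018  0.0056 -0.0003] deg 1.1
```

Emit:
play_rows(
  plan=[
    [[-0.085,-0.05,-0.3,-0.002,0.006,0,1],[0,0,-0.4,0,0,0,1],[0,0,-0.4,0,0,0,1],[0,0,-0.4,0,0,0,1],[0,0,-0.2,0,0,0,1],[0,0,-0.1,0,0,0,1],[0,0,-0.1,0,0,0,1],[0,0,-0.1,0,0,0,1],[0,0,0,0,0,0,1]],
  ],
)

```text
time_s: 22.25
position: [0.5122, 0.3376, 0.1238]
tcp_rot: [[-0.995, 0.098, -0.006], [0.098, 0.995, -0.003], [0.006, -0.003, -1.0]]
force: [0.4, 0.2, -0.3]
opening: 0.743
```

```bash
python3 - <<'E'
from h import *
st();togo(RG,np.array([.513,.338,.018]))
E
```

```text
t 22.25 pos [0.5122 0.3376 0.1238] box [0.331  0.0928 0.1238] Fbox [ 0.27 -0.39 -0.31] J [ 23.  36.  88.   0.  55. -61.] op 0.743
shift/50mm [ 0.017  0.008 -2.116] rotvec/pi [ 0.0008 -0.002  -0.0003] deg 0.4
```

Emit:
play_rows(
  plan=[
    [[0,0,0,0,-0.001,0,1],[0,0,-0.2,0,0,0,1],[0,0,-0.5,0,0,0,1],[0.01,0,-0.5,0,0,0,1],[0,0,-0.4,0,0,0,1],[0,0,-0.3,0,0,0,1],[0,0,-0.2,0,0,0,1],[0,0,0,0,0,0,1]],
  ],
)

```text
time_s: 23.05
position: [0.512, 0.3373, 0.0177]
tcp_rot: [[-0.995, 0.098, -0.005], [0.098, 0.995, -0.003], [0.005, -0.004, -1.0]]
force: [-0.0, -0.4, 1.2]
opening: 0.998
```

Emit:
play_rows(
  plan=[
    [[0,0,0,0,0,0,-1],[0,0,0,0,0,0,-1],[0,0,0,0,0,0,-1],[0,0,0,0,0,0,-1],[0,0,0,0,0,0,-1],[0,0,0,0,0,0,-1],[0,0,0,0,0,0,-1],[0,0,0,0,0,0,-1],[0,0,0,0,0,0,-1],[0,0,0,0,0,0,-1],[0,0,0,0,0,0,-1],[0,0,0,0,0,0,-1]],
  ],
)

```text
time_s: 24.25
position: [0.5127, 0.3376, 0.019]
tcp_rot: [[-0.995, 0.098, -0.003], [0.098, 0.995, -0.003], [0.003, -0.003, -1.0]]
force: [-1.0, -0.3, 1.2]
opening: 0.267
```

Emit:
play_rows(
  plan=[
    [[0,0,0,0,0,0,-1],[0,0,0,0,0,0,-1],[0,0,0,0,0,0,-1]],
  ],
)

```text
time_s: 24.55
position: [0.5127, 0.3376, 0.019]
tcp_rot: [[-0.995, 0.098, -0.003], [0.098, 0.995, -0.002], [0.003, -0.003, -1.0]]
force: [0.2, -1.0, -0.3]
opening: 0.264
```

Emit:
play_rows(
  plan=[
    [[0,0,0.2,0,0,0,-1],[0,0,0.5,0,0,0,-1],[0,0,0.8,0,0,0,-1],[0,0,0.9,0,0,0,-1],[0,0,0.9,0,0,0,-1],[0,0,0.6,0,0,0,-1],[0,0,0.2,0,0,0,-1],[0,0,0,0,0,0,-1]],
  ],
)

```text
time_s: 25.35
position: [0.5133, 0.3381, 0.2258]
tcp_rot: [[-0.995, 0.098, 0.001], [0.098, 0.995, -0.001], [-0.001, -0.001, -1.0]]
force: [0.1, -0.3, -0.4]
opening: 0.269
```

```bash
python3 - <<'E'
from h import *
st();togo(RG,w(.035,-.054,.2))
E
```

```text
t 25.35 pos [0.5133 0.3381 0.2258] box [0.3317 0.0917 0.2258] Fbox [-0.25 -0.09 -0.42] J [ 23.  29.  83.  -0.  67. -61.] op 0.269
shift/50mm [ 2.313 -6.192 -0.516] rotvec/pi [ 0.0003  0.0002 -0.0003] deg 0.1
```

Emit:
play_rows(
  plan=[
    [[0.15,-0.4,0,0,0,0,-1],[0.25,-0.67,0,0,0,0,-1],[0.25,-0.67,0,0,0,0,-1],[0.25,-0.67,0,0,0,0,-1],[0.25,-0.67,0,0,0,0,-1],[0.25,-0.67,0,0,0,0,-1],[0.25,-0.67,0,0,0,0,-1],[0.25,-0.67,0,0,0,0,-1],[0.25,-0.67,-0.1,0,0,0,-1],[0.16,-0.43,-0.4,0,0,0,-1],[0,0,0,0,0,0,-1]],
  ],
)

```text
time_s: 26.45
position: [0.6262, 0.0251, 0.1935]
tcp_rot: [[-0.995, 0.102, -0.012], [0.102, 0.995, -0.002], [0.012, -0.003, -1.0]]
force: [-0.1, 0.6, -1.7]
opening: 0.27
```

```bash
python3 - <<'E'
from h import *
st();togo(RG,w(.035,-.054,.1165));save("side","s4.png",(180,120,320,250),4)
E
```

```text
t 26.45 pos [0.6262 0.0251 0.1935] box [ 0.0314 -0.0515  0.1935] Fbox [ 0.54  0.11 -1.75] J [ -8.  32.  83.  -0.  65. -92.] op 0.27
shift/50mm [ 0.057  0.068 -1.541] rotvec/pi [ 0.0007 -0.0038  0.001 ] deg 0.7
```

View pics/s4.png

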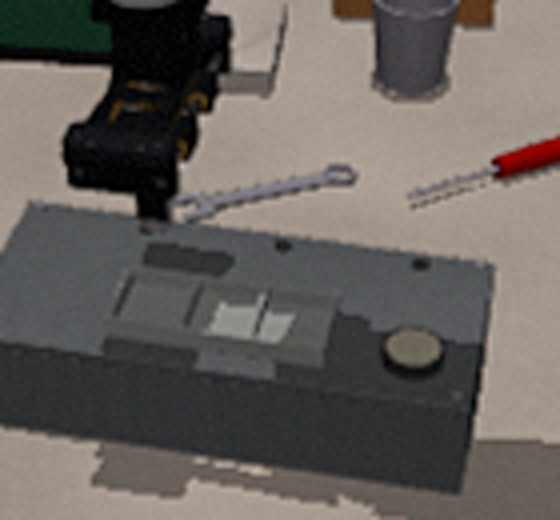

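The tally is held (its lower end shows at crop (155,225)), above the right cell, which is the left-most in this view at (155,300). I'll lower it.

Emit:
play_rows(
  plan=[
    [[0.03,0.03,-0.2,0,0,0,-1],[0.02,0.03,-0.4,0,-0.002,0,-1],[0,0,-0.4,0,0,0,-1],[0,0,-0.25,0,0,0,-1],[0,0,-0.14,0,0,0,-1],[0,0,0,0,0,0,-1],[0,0,0,0,0,0,-1]],
  ],
)

```text
time_s: 27.2
position: [0.6313, 0.0315, 0.1301]
tcp_rot: [[-0.995, 0.098, 0.005], [0.098, 0.995, -0.002], [-0.005, -0.002, -1.0]]
force: [-0.2, 0.1, -0.5]
opening: 0.269
```

```bash
python3 - <<'E'
from h import *
st();togo(RG,w(.035,-.054,.1165))
E
```

```text
t 27.2 pos [0.6313 0.0315 0.1301] box [ 0.0382 -0.056   0.1301] Fbox [ 0.07  0.25 -0.53] J [ -7.  37.  86.  -0.  57. -92.] op 0.269
shift/50mm [-0.045 -0.06  -0.271] rotvec/pi [ 0.0008  0.0015 -0.0004] deg 0.3
```

Emit:
play_rows(
  plan=[
    [[-0.04,-0.06,-0.05,0,0.001,0,-1],[0,0,-0.1,0,0,0,-1],[0,0,-0.08,0,0,0,-1],[0,0,-0.03,0,0,0,-1],[0,0,0,0,0,0,-1],[0,0,0,0,0,0,-1]],
  ],
)

```text
time_s: 27.8
position: [0.6288, 0.0282, 0.1165]
tcp_rot: [[-0.995, 0.098, 0.0], [0.098, 0.995, -0.002], [-0.001, -0.002, -1.0]]
force: [0.2, 0.2, -0.5]
opening: 0.264
```

```bash
python3 - <<'E'
from h import *
st()
E
```

```text
t 27.8 pos [0.6288 0.0282 0.1165] box [ 0.0346 -0.0538  0.1165] Fbox [ 0.18 -0.22 -0.46] J [ -8.  38.  87.  -0.  55. -92.] op 0.264
```

Emit:
play_rows(
  plan=[
    [[0,0,-0.02,0,0,0,-1],[0,0,0,0,0,0,-1],[0,0,0,0,0,0,-0.2],[0,0,0,0,0,0,0.2],[0,0,0,0,0,0,0.5],[0,0,0,0,0,0,0.5],[0,0,0,0,0,0,0.5],[0,0,0,0,0,0,0.5],[0,0,0,0,0,0,0.5]],
  ],
)

```text
time_s: 28.7
position: [0.6288, 0.0282, 0.1155]
tcp_rot: [[-0.995, 0.098, 0.001], [0.098, 0.995, -0.002], [-0.001, -0.002, -1.0]]
force: [-0.2, -0.6, -0.8]
opening: 0.734
```

Emit:
play_rows(
  plan=[
    [[0,0,0.1,0,0,0,0.5],[0,0,0.3,0,0,0,0.5],[0,0,0.6,0,0,0,0.5],[0,0,0.8,0,0,0,0.5],[0,-0.3,0.8,0,0,0,0.5],[0,-0.7,0.5,0,0,0,0.5],[0,-0.9,0,0,0,0,0.5],[0,-0.9,0,0,0,0,0.5],[0,-0.9,0,0,0,0,0.5],[0,-0.8,0,0,0,0,0.5],[0,-0.3,0,0,0,0,0.5],[0,0,0,0,0,0,0.5]],
  ],
)

```text
time_s: 29.9
position: [0.6285, -0.2141, 0.2705]
tcp_rot: [[-0.995, 0.101, 0.001], [0.101, 0.995, -0.003], [-0.001, -0.002, -1.0]]
force: [-0.8, 0.8, 0.5]
opening: 0.751
```

```bash
python3 - <<'E'
from h import *
st();save("side","s5.png",(150,160,340,365),3)
for y in(-.054,-.030,-.078):print(y,((proj("side",w(.035,y,.116))-[150,160])*3).round())
E
```

```text
t 29.9 pos [ 0.6285 -0.2141  0.2705] box [-0.2064 -0.0775  0.2705] Fbox [0.69 0.88 0.48] J [ -28.   31.   73.   -0.   76. -113.] op 0.751
-0.054 [208.  94.]
-0.03 [230.  97.]
-0.078 [186.  91.]
```

View pics/s5.png

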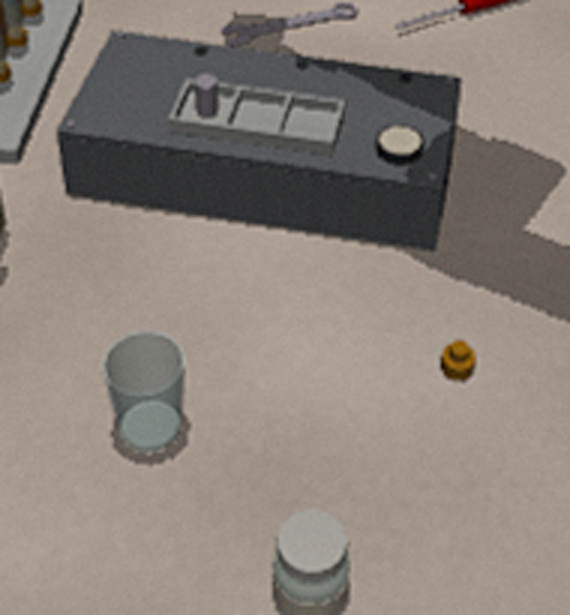

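The tally stands upright in the right cell at crop (207,97), against a projected (208,94). The beaker, jar and brass fitting have not moved, and the arm is clear.

```bash
python3 -c "
from rig import *
print(hand_in())"
```

```text
the job is handed in; nothing more can be done
None
```

The right toggle was the one left off. I threw it fully over to on, put the tally in the right cell of the tray, and handed the job in at about 30 s of the 72 s allowed.

- **Finding it:** The closed fingertips swept the off zones of the middle and left bays and felt nothing. I read both as on and never pushed them. In the right bay they met the toggle about 30 mm right of the bay centre, where it gave way at about 3–5 N.
- **Throwing it:** I followed it about 25 mm to a hard stop, where the force rose to 13 N with almost no further movement. That is below the 25 N limit.
- **Tally:** My first lift came up empty because the fingers had not finished closing; the tally was not disturbed. The second grip held, and the gripper released the tally at box x ≈ 35 mm, y ≈ −54 mm, the centre of the right cell.
- **Last checks:** The final side picture shows the tally upright in the right cell, within about 3 pixels of where it was projected in a crop enlarged three times. The beaker, jar and brass fitting are in their original places. The can is outside that picture, but no move went near it. The arm was clear of everything, and no check failed or disagreed.

The toggles cannot be seen in the camera views. The right one being on rests on the stop I felt, and the other two on the empty sweeps and there being only one off.

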